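Show the tile samples to the designer on camera

ROBOT

A 6-joint arm with a two-finger parallel gripper is mounted at the origin on the work surface. World frame = base frame: x ahead of the robot, y to its left, z up, the work surface at z = 0. Lengths are in mm, angles in rad, forces in N, time in s.
With the tool pointing down it reaches from about 300 to 775 mm from the base axis. Payload 14.6 kg.
Tool frame: the origin (TCP) lies on the centre line of the jaws, within the pads' length; the fingertips stand 19 mm ahead of it and the grasp point (between the pads) is the TCP (bot.tip_reach is the distance from the TCP to the fingertips, in mm); y points along the fingers, x is the direction in which the jaws open and shut, and the axes are right-handed (so a half turn about y gives the same grasp; the last joint's range is limited). The gripper opens to 85 mm and grips with 20 to 120 N. Pads are 22 mm wide; open, the fingers measure 114 mm over their backs; the gripper's body (76 mm by 85 mm) begins 54 mm behind the grasp point. The pads swing forward as they close: fully open they stand 13 mm farther back than shut.
Start: joints at [1.155, 0.3, 1.521, -0, 1.321, -0.067], TCP at [187.971, 516.872, 250.281] pointing down, gripper open.
Joint ranges: [-3.03, 3.03], [-0.79, 2.21], [0.23, 2.52], [-1.04, 4.18], [0, 3.07], [-2.55, 2.55]. Speed limits (rad/s): [2.22, 2.22, 2.57, 3.14, 3.14, 3.14].

INTERFACE

Orientations are given as a unit quaternion [w, x, y, z].
In Python, from rig import bot gives the robot as it stands. Calls block until the motion is done:
- bot.move_to(position, orientation): joint-space move of the TCP to a pose.
- bot.servo_line(position, attitude=None, speed=150, until_force=None): straight line of the TCP; attitude=None keeps the orientation; speed is the mean speed in mm/s. With until_force (N) it stops when the force on the tool has changed by that much, and returns True; else False.
- bot.move_joints(angles): joint-space move.
- bot.move_gripper(opening, grip_force=None): finger opening in mm; grip_force is the grip in N (None keeps the last); returns when the fingers have stopped.
- bot.dwell(seconds).
- bot.ik(position, orientation): joint angles nearest the present ones, or None.
- bot.read_state(): the state.
- bot.read_camera(name): name is "scene" or "top" or "wrist"; returns a dict with "image" (420x560x3 uint8, blue, green, red), "depth" (420x560 float32, mm along the optical axis (not along the pixel's ray), 0 where there is no reading), "fovy" (degrees; the focal length in pixels is half the picture's height over the tangent of half this angle, whatever the lens; pixels are square), "cx", "cy" (the principal point, pixels), "eye" and "attitude" of the camera in the world; the wrist camera has in their place "mount" (4x4, takes a point from camera to tool coordinates, whose origin is the TCP and whose axes are the tool frame's). Camera axes: x right, y down, z forward; pixel columns grow to the right and rows downward; lengths in mm; the calibration is good to about 2 mm. A picture is of the moment at which its call begins: read the wrist's pose just before it.
A pose or a line that the arm cannot do raises bot.MotionError and nothing moves.
- bot.finish_job(): hands the job in, once; it reports no verdict.
The state is a dict: "clock": time; "joint_positions": joint angles; "qvel": joint speeds; "effort": joint torques, N m; "ee_pos": TCP position; "tool_rot": TCP orientation; "ft_force": force on the tool from outside, world axes, zero at the start; "moment": the same for the moment, N m; "grip_width": finger opening in mm.
Only numpy, scipy, OpenCV 4.12 (cv2) and the standard library are available. Lean on these libraries where they do the work, as an engineer would, in place of code of your own. Each camera call takes 0.05 s, during which the arm holds its last target.

TASK

The kitchen designer is watching through the camera on the motorised mount. First turn the camera away: push the remote's stick sideways, to the side away from the wooden stand, hold it there for about two seconds and let it spring back. Then lean every tile sample in the stand, side by side and not overlapping, each on a short end behind the front lip with its upper part resting back on the rail; once they all stand there, turn the camera to them by holding the stick over to the side the stand is on for about two seconds and let it go. Leave the black canister where it is.

Things in the scene. Friction and masses are not known exactly. Their poses are not given: they have to be found in the camera images.
- tile1: one of up to five tile samples (some may be absent: None), all the same size: a flat slab 120 long (its x) by 50 wide (its y) by 12 thick (its z), about 0.16 kg, both faces and both ends alike; origin at its middle. Starts lying flat on the worktop, so its origin is 6 above it. White glazed.
- tile2: one of up to five tile samples (some may be absent: None), all the same size: a flat slab 120 long (its x) by 50 wide (its y) by 12 thick (its z), about 0.16 kg, both faces and both ends alike; origin at its middle. Starts lying flat on the worktop, so its origin is 6 above it. Veined stone.
- tile3: one of up to five tile samples (some may be absent: None), all the same size: a flat slab 120 long (its x) by 50 wide (its y) by 12 thick (its z), about 0.16 kg, both faces and both ends alike; origin at its middle. Starts lying flat on the worktop, so its origin is 6 above it. Terracotta.
- tile4: one of up to five tile samples (some may be absent: None), all the same size: a flat slab 120 long (its x) by 50 wide (its y) by 12 thick (its z), about 0.16 kg, both faces and both ends alike; origin at its middle. Starts lying flat on the worktop, so its origin is 6 above it. White glazed.
- tile5: one of up to five tile samples (some may be absent: None), all the same size: a flat slab 120 long (its x) by 50 wide (its y) by 12 thick (its z), about 0.16 kg, both faces and both ends alike; origin at its middle. Starts lying flat on the worktop, so its origin is 6 above it. Grey concrete look.
- stand: fixed wooden stand, 460 long along its y; origin at the centre of its underside, z up, x to its back (away from the robot, but for its yaw). Base board 10 thick, x -62 to +62; front lip x -62 to -54, its top 22 above the worktop. A tile with its foot on the board against the lip and its back on the rail slopes about 50 degrees from level, its middle at about x -10, z 60.
- rail_mid (a point): middle of the stand's round rail, on its axis: 12 thick, 460 long along the stand's y, at x +18.5, 75 above the worktop, carried by two posts (18 by 14) at y +220 and -220; open space under it and before it.
- remote: fixed white camera remote, 110 by 110 by 32 high, stick in the middle of its top, two dummy grey buttons near its -x edge; origin at the centre of its underside, z up, x away from the robot and y to the left but for its yaw. It stands left or right of the tiles, so the stand lies on its -y or its +y side (see the stand's origin in the remote's frame).
- stick_top (a point): centre of the stick's black cylindrical knob (26 across, 26 high, upright when the stick is centred), 98 above the worktop when centred. The stick pivots 35 above the worktop, 63 below this point; the shaft below the knob is 12 thick.
- stick_side (a joint): sideways lean of the stick in rad: 0 centred, positive when it leans to the remote's +y, stops at -0.5 and +0.5. Sprung to the centre, 0.5 N m per rad (about 3 N at the knob for 0.4 rad). It counts as pushed over beyond 0.3.
- stick_fore (a joint): fore-and-aft lean of the stick in rad: 0 centred, positive towards the remote's +x, stops at -0.5 and +0.5, the same spring. Keep it near 0 (within 0.25) during the sideways push.
- canister: bystander: black canister with a steel lid, 86 across, 124 high, origin at the centre of its underside; it stands to the right of the tiles when the remote is to their left, and the other way round.

How it is judged:
By the outcome, as a careful person would: the job done as asked, in the order asked, and still so for the second after the job is handed in, with the robot touching nothing.
Of tile1, tile2, tile3, tile4, tile5 only 4 to 5 are there at a start; the rules pass over those that are not, and their reading is None.
At some moment in a run one of tile1, tile2, tile3, tile4, tile5 may be knocked a few centimetres aside while the robot is not near it.
Once in a run the grip may slacken for a moment while it holds something.
It also fails if it takes over 210 s, if anything falls off the work surface, if the arm or the gripper's body presses on something with over 40 N, if the wrist force passes 120 N, or if a joint passes its speed limit or range.

## Working session

There is one attempt and no reset: what is moved stays moved. The work goes in short steps, each a Python script; the robot and the scene stay as the last script left them, time stands still between calls to the robot, and variables do not carry over. Pictures are saved under pics/ and viewed, and the job is handed in when it is done.

```bash
ls; mkdir -p pics; python3 - <<'E'
from rig import bot
import cv2,numpy as np
for n in ["scene","top","wrist"]:
    c=bot.read_camera(n); cv2.imwrite(f"pics/{n}0.png",c["image"])
    print(n,{k:(np.array(v).round(4).tolist()) for k,v in c.items() if k not in("image","depth")}, (c["depth"]>0).mean())
print(bot.read_state())
E
```

```text
pics
scene {'fovy': 57.1155, 'cx': 276.9885, 'cy': 203.379, 'eye': [1005.426, 580.8324, 709.2883], 'attitude': [-0.1413, 0.2973, 0.8565, -0.3975]} 0.9959098639455782
top {'fovy': 50.7964, 'cx': 285.1249, 'cy': 211.4477, 'eye': [319.5852, 18.1707, 1137.4554], 'attitude': [0.0682, -0.6818, 0.7246, -0.074]} 0.9961224489795918
wrist {'fovy': 64.9701, 'cx': 283.5716, 'cy': 205.8927, 'mount': [[1.0, 0.0002, 0.0001, -0.006], [-0.0001, -0.303, 0.953, -124.2575], [0.0003, -0.953, -0.303, 77.3905], [0.0, 0.0, 0.0, 1.0]]} 0.996016156462585
{'clock': 0.15, 'joint_positions': array([ 1.15539207e+00,  3.00364235e-01,  1.52139318e+00, -2.98640599e-05,
        1.32073964e+00, -6.65835153e-02]), 'qvel': array([ 0.00123356, -0.00254799, -0.00138894, -0.00019653, -0.00115529,
       -0.00183588]), 'effort': array([-7.38521194e-04, -5.43665278e+01, -3.61887932e+01, -1.48780500e-04,
        3.08441835e-03,  1.89123580e-05]), 'ee_pos': array([187.92285915, 516.73649542, 249.85943131]), 'tool_rot': array([-0.57900234,  0.57935105,  0.40538464, -0.40592111]), 'ft_force': array([-0.12241727, -0.29265901,  0.15788105]), 'moment': array([ 0.01506833, -0.05601228, -0.03484381]), 'grip_width': 85.56151599452805}
```

View pics/scene0.png

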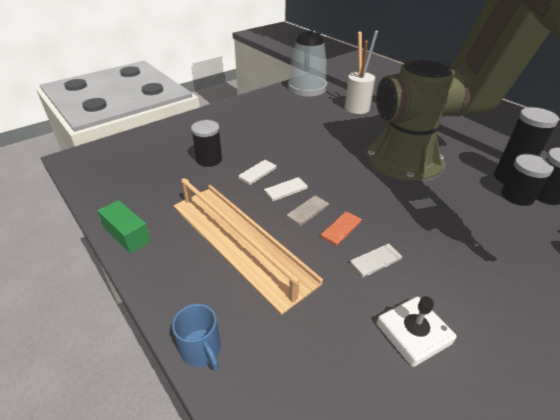

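View pics/top0.png

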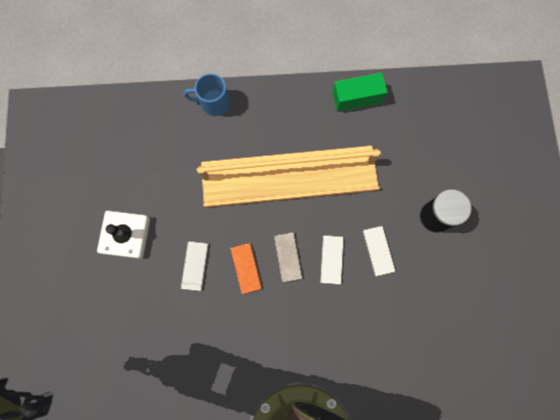

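```bash
cat > h.py <<'E'
from rig import bot
import cv2,numpy as np
from scipy.spatial.transform import Rotation as R
def rot(q): return R.from_quat([q[1],q[2],q[3],q[0]])
def quat(r):
    x,y,z,w=r.as_quat(); return [w,x,y,z]
def campose(c,st=None):
    if "mount" in c:
        M=np.array(c["mount"]); T=rot(st["tool_rot"]).as_matrix()
        return T@M[:3,:3], T@M[:3,3]+st["ee_pos"]
    return rot(c["attitude"]).as_matrix(), np.array(c["eye"])
def rays(c,uv,st=None):
    A,e=campose(c,st); f=c["image"].shape[0]/2/np.tan(np.radians(c["fovy"])/2)
    uv=np.atleast_2d(uv).astype(float)
    d=np.c_[(uv[:,0]-c["cx"])/f,(uv[:,1]-c["cy"])/f,np.ones(len(uv))]
    return d@A.T,e
def onplane(c,uv,z,st=None):
    d,e=rays(c,uv,st); return e+d*((z-e[2])/d[:,2])[:,None]
def cloud(c,st=None):
    h,w=c["depth"].shape; u,v=np.meshgrid(np.arange(w),np.arange(h))
    d,e=rays(c,np.c_[u.ravel(),v.ravel()],st)
    return (e+d*c["depth"].ravel()[:,None]).reshape(h,w,3)
def project(c,P,st=None):
    A,e=campose(c,st); f=c["image"].shape[0]/2/np.tan(np.radians(c["fovy"])/2)
    p=(np.atleast_2d(P)-e)@A
    return np.c_[p[:,0]/p[:,2]*f+c["cx"],p[:,1]/p[:,2]*f+c["cy"]]
def snap(n,name=None):
    st=bot.read_state(); c=bot.read_camera(n)
    if name: cv2.imwrite(f"pics/{name}.png",c["image"])
    return c,st
def down(yaw):
    # tool z: tool y points down; tool x (jaw dir) at world yaw
    x=np.array([np.cos(yaw),np.sin(yaw),0]); y=np.array([0,0,-1.]); z=np.cross(x,y)
    return R.from_matrix(np.c_[x,y,z])
def tiles(c,st=None,zlo=5,zhi=22,amin=900,amax=9000):
    P=cloud(c,st); im=c["image"].astype(int)
    m=((im.max(2)>80)&(P[...,2]>zlo-8)&(P[...,2]<zhi)&(c["depth"]>0)).astype(np.uint8)
    m=cv2.morphologyEx(m,cv2.MORPH_OPEN,np.ones((3,3)))
    out=[]
    for k in cv2.findContours(m,cv2.RETR_EXTERNAL,cv2.CHAIN_APPROX_NONE)[0]:
        w=onplane(c,k[:,0,:],12,st)[:,:2].astype(np.float32)
        (cx,cy),(a,b),ang=cv2.minAreaRect(w)
        if a*b<2500 or a*b>13000: continue
        if a<b: a,b=b,a; ang+=90
        u=k[:,0,:].mean(0).astype(int)
        out.append((cx,cy,(np.radians(ang)+np.pi/2)%np.pi-np.pi/2,a,b,u,c["image"][u[1],u[0]]))
    return out
E
python3 - <<'E'
from h import *
for n in ["top","scene"]:
    c,st=snap(n); P=cloud(c)
    print(n,"table z",np.median(P[...,2][c["image"].max(2)<60]))
    for t in tiles(c): print(np.round(t[0:2],1),round(t[2],3),np.round(t[3:5],1),t[5],t[6])
    im=c["image"]; hsv=cv2.cvtColor(im,cv2.COLOR_BGR2HSV)
    # stand orange
    m=(hsv[...,0]>10)&(hsv[...,0]<28)&(hsv[...,1]>90)&(hsv[...,2]>70)
    m&=(P[...,0]>350)
    S=P[m]; print("stand z pct",np.percentile(S[:,2],[1,5,25,50,75,95,99]).round(1))
    for lo,hi in((4,14),(16,26),(74,90)):
        s=S[(S[:,2]>lo)&(S[:,2]<hi)]; 
        if len(s)>20: print(lo,cv2.minAreaRect(s[:,:2].astype(np.float32)),len(s))
    m=(hsv[...,2]>120)&(hsv[...,1]<60)&(P[...,2]>22)&(P[...,2]<42)&(P[...,1]>200)
    s=P[m]; print("remote",len(s),np.median(s[:,2]),cv2.minAreaRect(s[:,:2].astype(np.float32)))
    m=(P[...,2]>85)&(P[...,2]<125)&(P[...,1]>200)&(P[...,0]>200)&(P[...,0]<500)&(im.max(2)<90)
    s=P[m]; print("knob",len(s), s.mean(0), s.min(0), s.max(0))
    m=(P[...,2]>110)&(P[...,2]<140)&(P[...,1]<-200)&(P[...,0]>100)
    s=P[m]; print("can",len(s), s.mean(0), s.min(0), s.max(0))
E
```

```text
top table z 0.5729475602565799
[ 191.9 -621.8] -0.185 [95.3 56.4] [550 336] [90 91 95]
[ 251.3 -596.9] -1.117 [118.7  74.3] [532 313] [91 92 96]
[ 375.4 -488.3] -1.147 [154.8  47.5] [480 268] [94 96 99]
[ 408.5 -674.1] -0.185 [78.7 33.1] [554 249] [91 92 95]
[ 434.5 -416.3] -0.652 [92.  53.4] [452 246] [95 96 99]
[ 432.8 -488.2] -0.643 [146.8  53.9] [477 246] [94 95 99]
[ 484.3 -307.7] -1.177 [86.2 60.4] [404 228] [95 98 99]
[ 510.9 -539.4] 1.51 [82.6 45. ] [492 213] [95 95 97]
[ 550.6 -163.6] -0.085 [80.  54.8] [347 207] [ 97  97 101]
[656.9 356.3] -0.666 [58.7 43.7] [148 179] [ 99 101 104]
[689.7 259.2] 1.561 [69.  44.4] [186 164] [ 99  98 103]
[758.5 508.9] -0.138 [83.4 80.6] [ 91 145] [ 99 100 105]
[802.5 171. ] -0.025 [72.4 59.5] [215 122] [ 99  99 102]
[805.1  92.9] 0.016 [68.8 36.4] [246 121] [ 98  98 102]
[823.3 243.8] 1.175 [82.  48.5] [189 117] [ 99  98 102]
[869.1 708.1] 0.156 [64.2 45.1] [ 19 110] [ 99 100 103]
[894.3 579.2] 0.863 [112.   41.9] [ 67 102] [ 99  99 102]
stand z pct [-0.9  5.1  7.8  9.7 12.4 78.7 81.5]
4 ((533.2904052734375, -18.9912109375), (352.54193115234375, 463.2094421386719), 2.783163070678711) 6904
16 ((608.9090576171875, 8.039093017578125), (312.90643310546875, 472.5821533203125), 34.67975616455078) 598
74 ((664.1011962890625, -15.038589477539062), (19.168472290039062, 461.2243957519531), 2.4641523361206055) 855
remote 1513 31.063284697410836 ((513.6228637695312, 416.05853271484375), (111.2669906616211, 110.28062438964844), 79.43901062011719)<stdin>:17: RuntimeWarning: Mean of empty slice.
  ret = um.true_divide(
Traceback (most recent call last):
ValueError: zero-size array to reduction operation minimum which has no identity
```

```bash
sed -i 's/(im.max(2)>80)/((im.max(2)>135)|((im.max(2)-im.min(2)>45)\&(im.max(2)>100)))/' h.py
python3 - <<'E'
from h import *
for n in ["top","scene"]:
    c,st=snap(n); P=cloud(c); im=c["image"]
    for t in tiles(c): print(np.round(t[0:2],1),round(t[2],3),np.round(t[3:5],1),t[5],t[6])
    hsv=cv2.cvtColor(im,cv2.COLOR_BGR2HSV)
    m=(hsv[...,0]>10)&(hsv[...,0]<28)&(hsv[...,1]>110)&(hsv[...,2]>110)&(P[...,0]>450)&(P[...,0]<750)&(abs(P[...,1])<320)
    S=P[m]
    for lo,hi in((-3,100),(3,14),(16,26),(74,90)):
        s=S[(S[:,2]>lo)&(S[:,2]<hi)]; 
        if len(s)>20: print(lo,cv2.minAreaRect(s[:,:2].astype(np.float32)),len(s))
    m=(hsv[...,2]>120)&(hsv[...,1]<60)&(P[...,2]>22)&(P[...,2]<42)&(P[...,1]>200)&(P[...,0]<650)
    s=P[m]; print("remote",len(s),np.median(s[:,2]),cv2.minAreaRect(s[:,:2].astype(np.float32)))
    m=(P[...,2]>80)&(P[...,2]<125)&(P[...,1]>300)&(P[...,0]>400)&(P[...,0]<600)
    s=P[m]; print("knob",len(s), s.mean(0), s.min(0), s.max(0)) if len(s) else None
    m=(P[...,2]>110)&(P[...,2]<140)&(P[...,1]<-200)&(P[...,0]>300)
    s=P[m]; print("can",len(s), s.mean(0), s.min(0), s.max(0)) if len(s) else None
    if n=="top": m=cv2.resize(im[190:280,80:170],None,fx=6,fy=6); cv2.imwrite("pics/remote.png",m)
E
```

```text
[409.8 110.6] 0.206 [123.4  54.2] [245 268] [ 69 133 241]
[423.8 241.3] -0.172 [122.9  52.3] [193 266] [222 233 237]
[ 418.5 -108. ] -0.136 [123.3  52.6] [331 259] [231 242 245]
[432.6   3.6] 0.119 [121.3  51. ] [287 257] [163 180 193]
[ 433.6 -229.5] 0.174 [123.3  54.2] [378 250] [230 240 244]
[695.4 107.4] -1.53 [219.5  17.4] [242 160] [133 219 251]
[ 704.6 -124.3] -1.532 [234.8  17.5] [328 151] [137 224 254]
-3 ((583.7252807617188, -12.31341552734375), (256.51751708984375, 476.55615234375), 2.458176851272583) 7986
3 ((581.9519653320312, -17.181182861328125), (253.39495849609375, 461.43572998046875), 2.2774877548217773) 6257
16 ((568.369140625, -19.22607421875), (199.48951721191406, 457.00189208984375), 2.9531362056732178) 582
74 ((664.29345703125, -14.26483154296875), (17.588289260864258, 457.9868469238281), 2.215160846710205) 848
remote 1508 31.136021525055185 ((513.4288330078125, 415.7080078125), (110.67256927490234, 110.23954010009766), 79.1701889038086)
knob 124 [512.26989712 413.921675   106.37339877] [500.49971857 403.76162552  86.61367201] [524.69302333 430.53042222 114.036
[... 325 characters left out ...]
4.5   7. ] 0.11 [121.4  57.6] [307 209] [157 167 178]
[ 423.  -104.3] -0.132 [126.6  64.8] [285 188] [223 230 236]
[ 437.5 -226.5] 0.171 [129.5  63.5] [257 171] [223 230 236]
[-124.6 -310.2] -0.526 [81.6 48.8] [359 110] [176 186 192]
[ -92.4 -543.1] -0.291 [106.3  46.9] [312  92] [150 151 152]
remote 2205 31.445590593591874 ((518.64990234375, 418.1017761230469), (109.22279357910156, 111.44593048095703), 79.16877746582031)
knob 228 [522.36187649 419.30219355 104.78244735] [505.24125084 405.79031609  85.87567719] [531.28499373 430.37806693 113.26740295]
can 521 [ 552.1111242  -911.26027229  121.87145727] [  476.83234614 -2498.37265965   110.04825804] [ 723.60615513 -346.77704098  138.18657138]
```

View pics/remote.png

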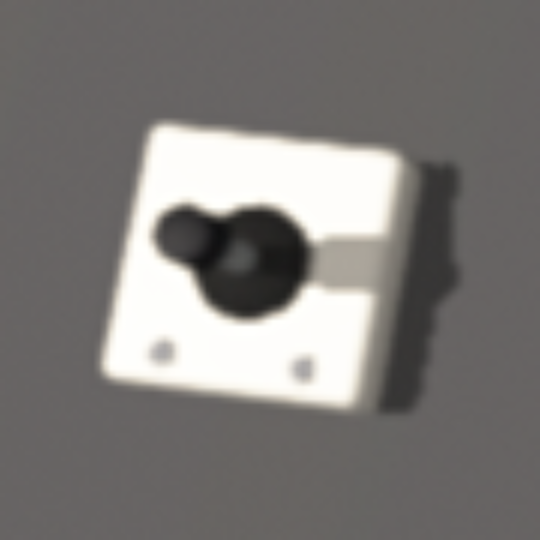

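```bash
cat >> h.py <<'E'
def standrot(yaw,slope):
    # tool orientation for a tile of given slope, stand yaw
    Rz=R.from_euler('z',yaw).as_matrix()
    s,c=np.sin(slope),np.cos(slope)
    y=Rz@np.array([s,0,-c]); x=Rz@np.array([0,-1.,0]); z=np.cross(x,y)
    return R.from_matrix(np.c_[x,y,z])
E
python3 - <<'E'
from h import *
c,st=snap("top")
print(rot(st["tool_rot"]).as_matrix().round(3))
print(onplane(c,[[163/6+80,350/6+190],[303/6+80,370/6+190]],33).round(1))
for y in (-10.8,79.2,-100.8,169.2):
    for z in (91,200):
      q=bot.ik([515,417,z],quat(down(np.radians(y)))); print(y,z,None if q is None else np.round(q,2))
for k in (-160,-80,0,80,160):
    Rz=R.from_euler('z',0.039).as_matrix(); p=np.array([646,-15,0])+Rz@np.array([-10,k,60])
    for dz in (0,60):
        q=bot.ik(p+[0,0,dz],quat(standrot(0.039,np.radians(54)))); print(k,dz,None if q is None else np.round(q,2))
for t in tiles(c)[:5]:
    for z in (22,180):
        q=bot.ik([t[0],t[1],z],quat(down(t[2]-np.pi/2))); print(np.round(t[:2]),z,None if q is None else np.round(q,2))
E
```

```text
[[ 0.342 -0.    -0.94 ]
 [ 0.94  -0.     0.342]
 [-0.    -1.     0.   ]]
[[477.8 452.7  33. ]
 [465.8 394.3  33. ]]
-10.8 91 [ 0.63  0.7   1.31 -0.    1.13  0.81]
-10.8 200 [ 0.63  0.59  1.22 -0.    1.33  0.81]
79.2 91 [ 0.63  0.7   1.31 -0.    1.13 -0.76]
79.2 200 [ 0.63  0.59  1.22 -0.    1.33 -0.76]
-100.8 91 [ 0.63  0.7   1.31 -0.    1.13  2.38]
-100.8 200 [ 0.63  0.59  1.22 -0.    1.33  2.38]
169.2 91 [ 0.63  0.7   1.31 -0.    1.13 -2.33]
169.2 200 [ 0.63  0.59  1.22 -0.    1.33 -2.33]
-160 0 [-0.45  0.62  1.85  2.03  0.44 -0.81]
-160 60 [-0.45  0.49  1.85  1.77  0.4  -0.52]
-80 0 [-0.3   0.58  1.92  2.34  0.38 -1.01]
-80 60 [-0.3   0.45  1.92  2.05  0.31 -0.71]
0 0 [-0.13  0.56  1.96  2.72  0.34 -1.27]
0 60 [-0.13  0.43  1.96  2.49  0.23 -1.03]
80 0 [ 0.05  0.56  1.96  3.16  0.32 -1.58]
80 60 [ 0.05  0.43  1.96  3.17  0.19 -1.6 ]
160 0 [ 0.22  0.58  1.92  3.61  0.33 -1.91]
160 60 [ 0.22  0.45  1.92  3.87  0.22 -2.18]
[410. 111.] 22 [ 0.18  0.39  2.04 -0.    0.71  1.55]
[410. 111.] 180 [ 0.18  0.1   1.94 -0.    1.1   1.55]
[424. 241.] 22 [ 0.44  0.49  1.87 -0.    0.78  2.19]
[424. 241.] 180 [ 0.44  0.24  1.78 -0.    1.13  2.19]
[ 418. -108.] 22 [-0.34  0.4   2.02 -0.    0.72  1.37]
[ 418. -108.] 180 [-0.34  0.11  1.92 -0.    1.11  1.37]
[432.   4.] 22 [-0.08  0.4   2.02 -0.    0.72  1.38]
[432.   4.] 180 [-0.08  0.12  1.92 -0.    1.11  1.38]
[ 434. -229.] 22 [-0.56  0.5   1.86 -0.    0.78  0.84]
[ 434. -229.] 180 [-0.56  0.24  1.77 -0.    1.13  0.84]
```

```bash
python3 - <<'E'
from h import *
yaw=np.radians(-10.8); ex=np.array([np.cos(yaw),np.sin(yaw),0]); ey=np.array([-np.sin(yaw),np.cos(yaw),0])
C=np.array([514.5,416,0])
q=quat(down(yaw))
bot.move_gripper(0)
bot.move_to(C-50*ey+[0,0,200],q)
c,st=snap("wrist","w1"); print(st["ee_pos"],st["ft_force"],st["clock"],st["grip_width"])
snap("scene","s1")
P=cloud(c,st); im=c["image"]; hsv=cv2.cvtColor(im,cv2.COLOR_BGR2HSV)
m=(hsv[...,2]>120)&(hsv[...,1]<60)&(P[...,2]>22)&(P[...,2]<42)
s=P[m]; print("remote",len(s),np.median(s[:,2]),cv2.minAreaRect(s[:,:2].astype(np.float32)))
m=(P[...,2]>105)&(P[...,2]<125)&(np.linalg.norm(P[...,:2]-C[:2],axis=2)<35)
s=P[m]; print("knob",len(s)); print(s.mean(0), s.min(0), s.max(0))
for k in (-160,-80,0,80,160):
    Rz=R.from_euler('z',0.039).as_matrix(); p=np.array([646,-15,0])+Rz@np.array([-10,k,60])
    for off in ((0,75),(0,100),(-60,60),(-80,80),(-80,30)):
        qq=bot.ik(p+Rz@[off[0],0,off[1]],quat(standrot(0.039,np.radians(54)))); print(k,off,None if qq is None else np.round(qq,2))
E
```

```text
[504.46698489 367.67673174 200.25840992] [0.51802429 0.03206245 0.70644659] 2.45 0.3055778745371558
remote 12950 32.39836599956763 ((516.4714965820312, 418.4248352050781), (108.39618682861328, 110.29341888427734), 79.35604858398438)
knob 1219
[516.40683597 418.68370868 111.04830096] [503.58459684 405.43956597 105.20529156] [528.85424977 430.65275511 113.4162118 ]
-160 (0, 75) [-0.45  0.47  1.85  1.7   0.39 -0.44]
-160 (0, 100) [-0.45  0.42  1.84  1.57  0.39 -0.3 ]
-160 (-60, 60) [-0.52  0.41  2.    1.83  0.46 -0.63]
-160 (-80, 80) [-0.54  0.33  2.04  1.74  0.47 -0.56]
-160 (-80, 30) [-0.54  0.45  2.05  1.96  0.5  -0.81]
-80 (0, 75) [-0.3   0.42  1.92  1.95  0.29 -0.6 ]
-80 (0, 100) [-0.3   0.37  1.91  1.77  0.28 -0.41]
-80 (-60, 60) [-0.35  0.36  2.08  2.12  0.36 -0.81]
-80 (-80, 80) [-0.37  0.28  2.12  2.    0.36 -0.71]
-80 (-80, 30) [-0.37  0.4   2.13  2.27  0.43 -0.99]
0 (0, 75) [-0.13  0.4   1.96  2.39  0.2  -0.93]
0 (0, 100) [-0.13  0.35  1.95  2.15  0.16 -0.68]
0 (-60, 60) [-0.16  0.33  2.12  2.55  0.28 -1.11]
0 (-80, 80) [-0.17  0.25  2.16  2.44  0.26 -1.01]
0 (-80, 30) [-0.17  0.37  2.17  2.67  0.37 -1.25]
80 (0, 75) [ 0.05  0.4   1.96  3.18  0.15 -1.6 ]
80 (0, 100) [ 0.05  0.35  1.95  3.2   0.1  -1.63]
80 (-60, 60) [ 0.05  0.33  2.12  3.17  0.25 -1.59]
80 (-80, 80) [ 0.05  0.25  2.16  3.18  0.21 -1.6 ]
80 (-80, 30) [ 0.05  0.37  2.17  3.16  0.35 -1.59]
160 (0, 75) [ 0.22  0.42  1.92  3.98  0.2  -2.29]
160 (0, 100) None
160 (-60, 60) [ 0.25  0.36  2.08  3.79  0.28 -2.08]
160 (-80, 80) [ 0.26  0.28  2.12  3.91  0.25 -2.19]
160 (-80, 30) [ 0.26  0.4   2.13  3.66  0.36 -1.93]
```

View pics/w1.png

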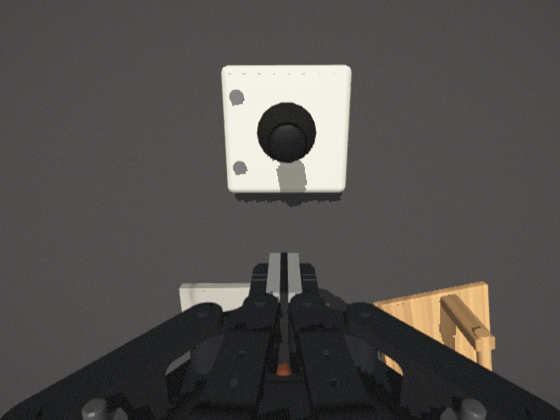

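View pics/s1.png

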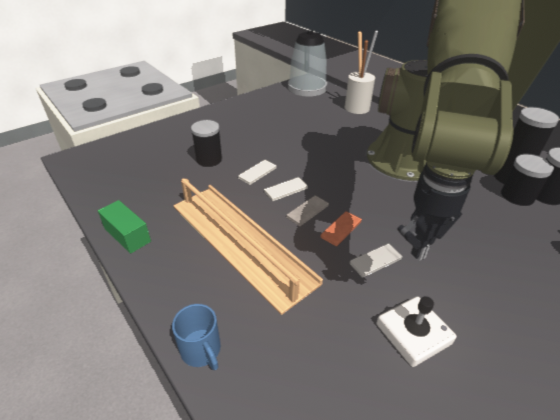

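```bash
cat > push.py <<'E'
from h import *
import sys
def push(sgn,C,depth=-3.0,hold=2.0,tag="p"):
    yaw=np.radians(-10.7); ey=np.array([-np.sin(yaw),np.cos(yaw),0])*sgn
    q=quat(down(yaw)); C=np.array([C[0],C[1],0])
    bot.move_gripper(0)
    bot.move_to(C-50*ey+[0,0,200],q)
    bot.servo_line(C-50*ey+[0,0,93],speed=150)
    s0=bot.read_state()
    bot.servo_line(C-26*ey+[0,0,93],speed=100)
    bot.servo_line(C+depth*ey+[0,0,93],speed=70)
    t=bot.read_state()["clock"]
    snap("scene",tag+"_s"); snap("top",tag+"_t")
    s1=bot.read_state(); print("dF",(s1["ft_force"]-s0["ft_force"]).round(2),"pos",(s1["ee_pos"]-C).round(1))
    bot.dwell(hold-(bot.read_state()["clock"]-t))
    bot.servo_line(C-50*ey+[0,0,93],speed=110)
    bot.servo_line(C-50*ey+[0,0,200],speed=150)
    print(bot.read_state()["clock"])
    snap("scene",tag+"_s2")
E
python3 - <<'E'
from push import *
push(1,(516.2,418.3),tag="pA")
E
python3 -c "
import cv2,numpy as np
a=[cv2.resize(cv2.imread(f'pics/pA_{k}.png')[y:y+120,x:x+130],None,fx=3,fy=3) for k,x,y in(('s',350,240),('s2',350,240))]
b=cv2.resize(cv2.imread('pics/pA_t.png')[180:300,60:190],None,fx=3,fy=3)
cv2.imwrite('pics/pA.png',cv2.resize(np.hstack(a+[b]),(800,246)))"
```

```text
dF [-0.48 -3.84  0.01] pos [-0.6 -3.4 93. ]
8.1917
```

View pics/pA.png

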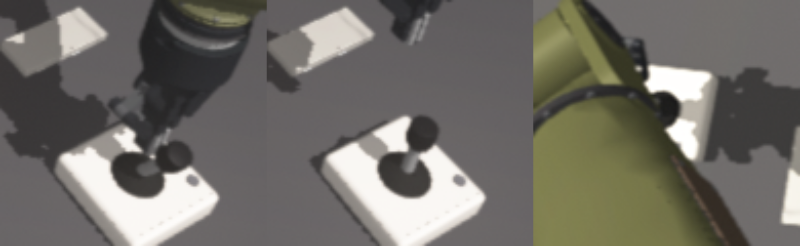

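```bash
python3 - <<'E'
from h import *
bot.move_to([560,-15,300],quat(down(-np.pi/2+0.04)))
c,st=snap("wrist","w2"); P=cloud(c,st); im=c["image"]; hsv=cv2.cvtColor(im,cv2.COLOR_BGR2HSV)
np.savez("w2.npz",P=P,im=im)
print(st["ee_pos"],st["clock"])
m=(hsv[...,0]>8)&(hsv[...,0]<30)&(hsv[...,1]>70)&(hsv[...,2]>70)&(P[...,0]>540)&(P[...,0]<780)&(abs(P[...,1])<320)
S=P[m]; print(len(S))
for lo,hi in((3,14),(17,26),(60,72),(76,90)):
    s=S[(S[:,2]>lo)&(S[:,2]<hi)]
    if len(s)>20: print(lo,np.median(s[:,2]),cv2.minAreaRect(s[:,:2].astype(np.float32)),len(s))
t=snap("top","t2")[0]
for c2,s2 in((t,None),(c,st)):
    for t in tiles(c2,s2): print(np.round(t[0:2],1),round(t[2],3),np.round(t[3:5],1),t[5],t[6])
E
```

```text
[560.04628771 -14.15134486 299.61857121] 9.725
45449
3 10.520081450872908 ((653.2052001953125, -14.974761962890625), (116.48918914794922, 460.3685302734375), 2.3063783645629883) 35189
17 22.22296025313628 ((625.821044921875, -15.573944091796875), (77.43975067138672, 458.6047058105469), 2.2662320137023926) 2714
60 65.77321998673494 ((667.2969360351562, -14.346481323242188), (17.74318504333496, 450.4672546386719), 2.316206455230713) 88
76 80.69169304062552 ((667.2340087890625, -13.885818481445312), (17.236127853393555, 462.3225402832031), 2.2964746952056885) 6393
[429.7 129.1] -0.043 [83.6 35.8] [238 259] [ 80 154 252]
[423.9 241.4] -0.172 [123.4  53.8] [193 265] [235 243 246]
[ 433.5 -228.2] 0.165 [123.7  53.1] [378 251] [241 248 251]
[ 637.4 -195.6] 1.51 [106.   96.1] [356 176] [138 222 252]
[693.9 144.9] -1.532 [144.5  17.7] [228 161] [149 234 255]
[ 421.2 -108. ] -0.139 [121.7  52.5] [347 263] [234 245 248]
[413.8 109.8] 0.202 [123.2  53.3] [189 263] [ 99 147 242]
[ 436.9 -229.1] 0.165 [123.9  52.6] [435 258] [232 244 246]
[456.2   5.4] 0.119 [76.5 49.7] [264 237] [164 181 192]
[426.3 241. ] -0.172 [121.3  50.2] [ 93 251] [221 231 235]
```

View pics/w2.png

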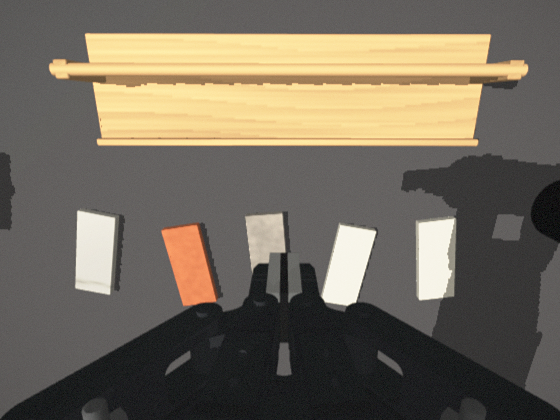

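View pics/t2.png

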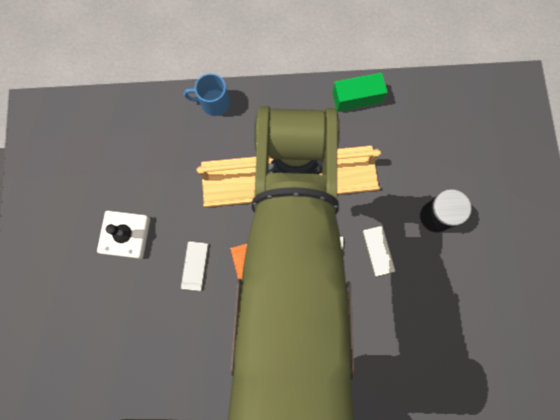

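```bash
cat > pp.py <<'E'
from h import *
O=np.array([648.7,-14.7,0]); YAW=0.040; RZ=R.from_euler('z',YAW).as_matrix()
S=np.radians(54); Q=standrot(YAW,S); A=Q.as_matrix()[:,1]
CEN=np.array([-9.9,0,62.1])
def look(x,y,tag=None):
    for _ in range(2):
        n=np.hypot(x,y); 
        bot.move_to([x-60,y,200],quat(down(-np.pi/2)))
        c,st=snap("wrist",tag); ts=tiles(c,st)
        ts=[t for t in ts if t[3]>112 and 44<t[4]<60 and np.hypot(t[0]-x,t[1]-y)<90]
        if ts:
            t=min(ts,key=lambda t:np.hypot(t[0]-x,t[1]-y)); print("look",np.round(t[:5],3)); return t
        print("none",[np.round(t[:5],2) for t in tiles(c,st)])
def pick(t,opening=66,z=20.5,F=40):
    q=quat(down(t[2]-np.pi/2))
    bot.move_gripper(opening)
    bot.move_to([t[0],t[1],90],q)
    print("f",bot.servo_line([t[0],t[1],z],speed=80,until_force=8))
    bot.move_gripper(30,grip_force=F)
    s=bot.read_state(); print("grip",s["grip_width"].__round__(2),s["ee_pos"].round(1),s["clock"])
    bot.servo_line([t[0],t[1],200],speed=150)
    return s["ee_pos"][2]
def slot(k,off=(0,0),ahead=14.5,slip=0):
    return O+RZ@(CEN+[off[0],k,off[1]])-A*ahead
def carry(k,ahead,tag):
    bot.move_to(slot(k,(-100,100),ahead),quat(Q))
    s=bot.read_state(); print("carry",s["grip_width"].__round__(2),s["clock"])
    snap("wrist",tag)
def place(k,ahead):
    bot.servo_line(slot(k,(0,60),ahead),speed=120)
    bot.servo_line(slot(k,(0,12),ahead),speed=100)
    s0=bot.read_state(); print("grip",s0["grip_width"].__round__(2))
    r=bot.servo_line(slot(k,(0,-5),ahead),speed=20,until_force=4)
    s=bot.read_state(); print("touch",r,"dz",(s["ee_pos"]-slot(k,(0,0),ahead)).round(1),(s["ft_force"]-s0["ft_force"]).round(1))
def release(k,tag):
    bot.move_gripper(62); p=bot.read_state()["ee_pos"]
    bot.servo_line(p-A*75,speed=120)
    c,st=snap("wrist",tag); snap("scene",tag+"_s"); print("clock",st["clock"])
E
python3 - <<'E'
from pp import *
print(bot.tip_reach)
t=look(436.9,-229.1,"l1")
z=pick(t)
carry(-160,z-6,"c1")
E
```

```text
19.0
look [ 4.36037e+02 -2.31100e+02  1.72000e-01  1.20307e+02  4.98570e+01]
f False
grip 49.0 [ 436.3 -231.2   21.3] 13.5583
carry 48.53 16.325
```

View pics/c1.png

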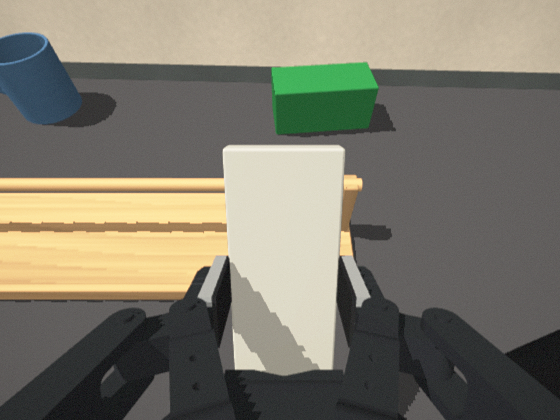

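```bash
python3 - <<'E'
from pp import *
place(-160,15.3)
release(-160,"r1")
E
```

```text
grip 48.25
touch True dz [ 0.3  0.  -0.3] [ 0.7 -0.1  4.8]
clock 19.7417
```

View pics/r1.png

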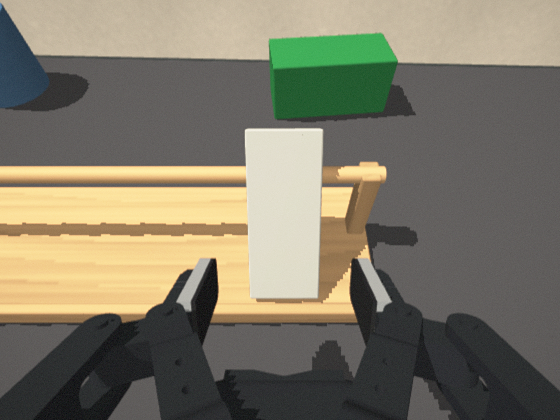

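View pics/r1_s.png

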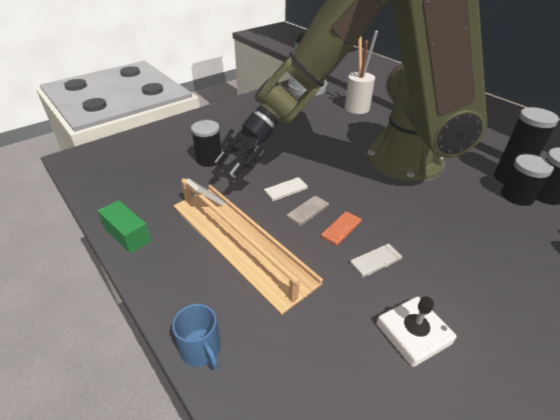

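```bash
python3 - <<'E'
from pp import *
t=look(421.2,-108,"l2")
z=pick(t); print(z)
carry(-80,z-6,"c2")
E
```

```text
look [ 4.20815e+02 -1.08843e+02 -1.37000e-01  1.21774e+02  5.10760e+01]
f False
grip 49.0 [ 421.1 -109.    21.2] 23.6333
21.23243712437467
carry 48.62 26.6167
```

View pics/c2.png

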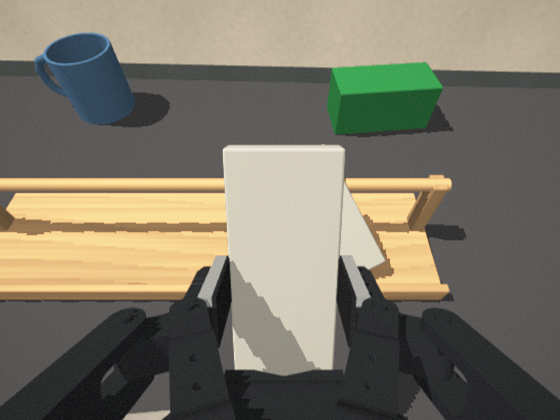

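```bash
python3 - <<'E'
from pp import *
snap("top","t3")
carry(0,15.2,"c2b")
place(0,15.2)
release(0,"r2")
snap("top","t3b")
E
```

```text
carry 48.57 27.1667
grip 48.28
touch True dz [ 0.4  0.  -0.2] [0.8 0.2 4.6]
clock 30.5833
```

View pics/c2b.png

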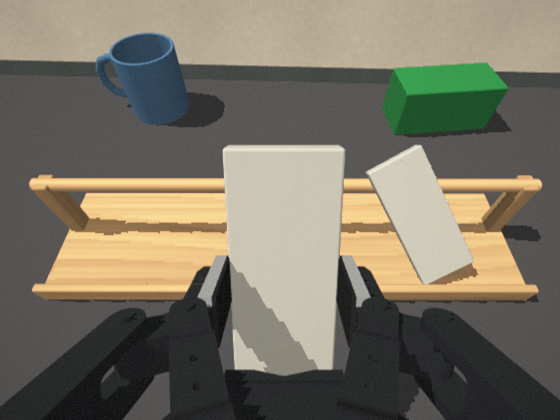

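View pics/r2.png

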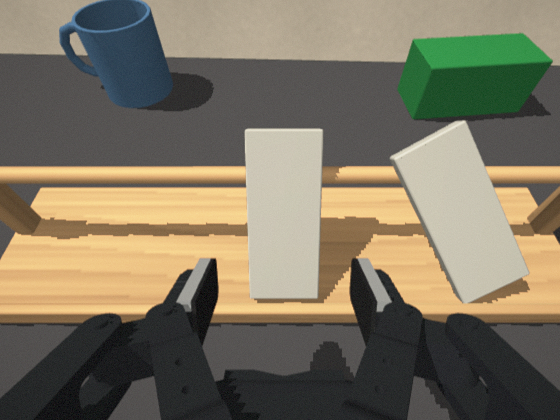

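View pics/r2_s.png

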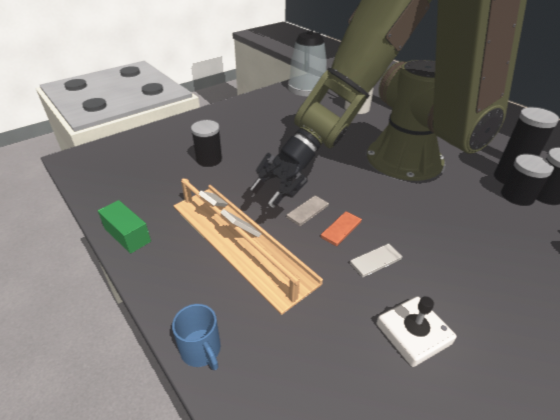

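```bash
cat >> pp.py <<'E'
def lean_pose(c,st,k0,tol=70):
    """pose of a leaning tile near stand y=k0 : centre (world), x(long, up), normal outward (to robot/up)"""
    P=cloud(c,st); L=(P-O)@RZ; im=c["image"].astype(int); hsv=cv2.cvtColor(c["image"],cv2.COLOR_BGR2HSV)
    wood=(hsv[...,0]>10)&(hsv[...,0]<28)&(hsv[...,1]>75)
    m=(L[...,0]>-56)&(L[...,0]<75)&(abs(L[...,1]-k0)<tol)&(L[...,2]>15)&(L[...,2]<135)&(im.max(2)>85)&~wood&(c["depth"]>0)
    n,lab,stt,_=cv2.connectedComponentsWithStats(m.astype(np.uint8))
    i=1+np.argmax(stt[1:,4]); p=P[lab==i]
    for _ in range(4):
        c0=p.mean(0); nv=np.linalg.svd(p-c0,full_matrices=False)[2][2]; r=(p-c0)@nv
        p=p[abs(r)<max(2.,2*np.median(abs(r)))]
    if nv[2]<0: nv=-nv
    ex=np.cross(nv,[0,0,1.]); ex/=np.linalg.norm(ex); ey=np.cross(nv,ex)
    q=P[lab==i]; q=q[abs((q-c0)@nv)<3.5]
    (a,b),(w,h),ang=cv2.minAreaRect(np.c_[(q-c0)@ex,(q-c0)@ey].astype(np.float32))
    an=np.radians(ang)+(0 if w>h else np.pi/2)
    l=np.cos(an)*ex+np.sin(an)*ey
    if l[2]<0:l=-l
    cen=c0+a*ex+b*ey-6*nv
    print("lean size",round(max(w,h),1),round(min(w,h),1),"stand c",(RZ.T@(cen-O)).round(1),"slope",np.degrees(np.arcsin(l[2])).round(1),"l",(RZ.T@l).round(3),"n",(RZ.T@nv).round(3))
    return cen,l,nv
E
python3 - <<'E'
from pp import *
c,st=snap("wrist")
lean_pose(c,st,0,40)
lean_pose(c,st,-145)
E
```

```text
lean size 119.9 50.1 stand c [-8.1  0.1 61.3] slope 51.7 l [ 0.62  -0.001  0.785] n [-0.785 -0.001  0.62 ]
lean size 121.1 50.4 stand c [  -8.1 -121.5   62.8] slope 41.6 l [0.565 0.49  0.664] n [-0.761  0.001  0.648]
```

```bash
python3 - <<'E'
from pp import *
c,st=snap("wrist"); cen,l,nv=lean_pose(c,st,-130,80)
M=np.c_[np.cross(-nv,l),-nv,l]; q=quat(R.from_matrix(M)); g=cen+15*nv
for d in (0,80): print(bot.ik(g+d*nv,q))
bot.move_gripper(66)
bot.move_to(g+80*nv+np.array([0,0,20]),q)
bot.servo_line(g+60*nv,speed=120)
print(bot.servo_line(g,speed=80,until_force=10))
bot.move_gripper(30,grip_force=40); print(bot.read_state()["grip_width"])
bot.servo_line(g+[-5,0,70],speed=100)
bot.servo_line(g+[-60,-20,90],speed=120)
carry(-160,15,"c3")
E
```

```text
lean size 120.8 50.4 stand c [  -8.1 -121.5   62.9] slope 41.6 l [0.566 0.49  0.664] n [-0.761  0.001  0.648]
[-0.37673073  0.5457762   1.88081344  1.88775914  0.32952217 -1.1248003 ]
[-0.43441801  0.34437665  2.02662548  1.67009322  0.35632839 -0.9388958 ]
False
48.620018996425586
carry 48.34 35.525
```

View pics/c3.png

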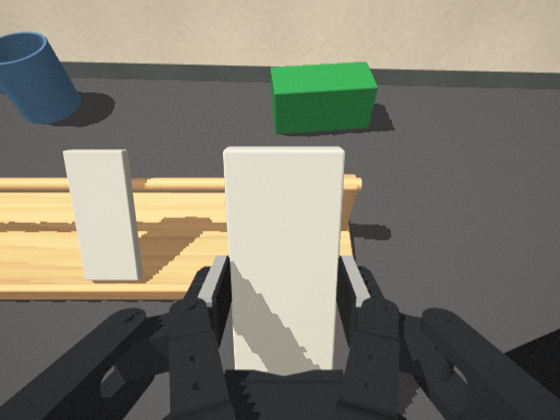

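Held square, and the tile at slot 0 stands. Place it, then fetch the next.

```bash
python3 - <<'E'
from pp import *
place(-160,15)
release(-160,"r3")
c,st=snap("wrist"); lean_pose(c,st,-160,40)
t=look(432,4,"l4")
z=pick(t); print(z)
carry(-80,z-6,"c4")
E
```

```text
grip 48.75
touch True dz [0.3 0.  0.9] [1.5 0.3 6. ]
clock 38.9083
lean size 119.5 50.1 stand c [  -7.6 -159.9   61.8] slope 51.9 l [ 0.617 -0.     0.787] n [-0.787 -0.     0.617]
look [4.34199e+02 3.12000e+00 1.17000e-01 1.21187e+02 5.06420e+01]
f False
grip 48.78 [434.5   3.1  21.2] 43.0917
21.244937832500124
carry 48.85 46.0833
```

View pics/c4.png

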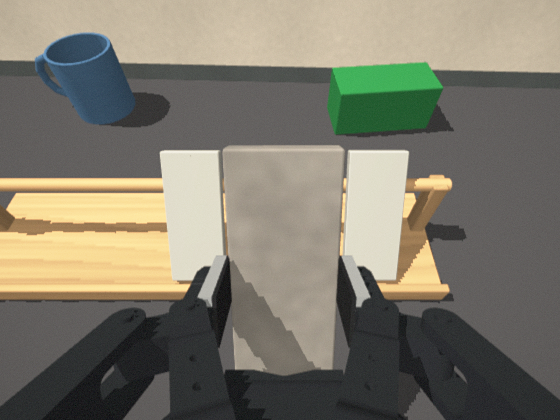

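```bash
sed -i 's/move_gripper(62)/move_gripper(60)/' pp.py; python3 - <<'E'
from pp import *
place(-80,15.2)
release(-80,"r4")
c,st=snap("wrist"); [lean_pose(c,st,k,40) for k in(-160,-80,0)]
t=look(413,110,"l5")
z=pick(t); print(z)
carry(80,z-6,"c5")
E
```

```text
grip 48.3
touch True dz [ 0.4  0.  -0.2] [1.6 0.6 5.2]
clock 49.4917
lean size 119.8 50.7 stand c [  -7.8 -159.8   61.5] slope 51.9 l [0.617 0.004 0.787] n [-0.787  0.002  0.617]
lean size 119.9 50.0 stand c [ -7.9 -80.1  61.5] slope 51.7 l [0.62  0.001 0.785] n [-0.785 -0.     0.62 ]
lean size 119.6 50.5 stand c [-7.9 -0.1 61.6] slope 51.7 l [ 0.62  -0.     0.785] n [-0.785 -0.002  0.62 ]
look [4.12132e+02 1.10933e+02 2.01000e-01 1.21658e+02 5.11580e+01]
f False
grip 48.98 [412.4 111.   21.2] 54.0583
21.229091981209248
carry 48.43 58.1
```

View pics/c5.png

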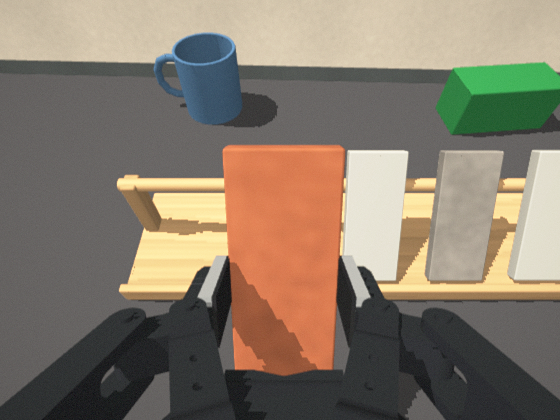

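```bash
python3 - <<'E'
from pp import *
place(80,15.2)
release(80,"r5")
c,st=snap("wrist"); [lean_pose(c,st,k,40) for k in(-80,0,80)]
t=look(426,241,"l6")
z=pick(t); print(z)
carry(160,z-6,"c6")
E
```

```text
grip 48.83
touch True dz [ 0.4 -0.  -0.2] [1.1 0.7 3.4]
clock 61.5083
lean size 119.9 51.2 stand c [ -7.9 -79.6  61.5] slope 51.7 l [0.619 0.004 0.785] n [-0.785  0.009  0.619]
lean size 119.6 50.6 stand c [-7.9  0.3 61.6] slope 51.7 l [ 0.62  -0.002  0.785] n [-0.785  0.001  0.62 ]
lean size 119.8 50.1 stand c [-8.  80.  61.5] slope 51.7 l [0.619 0.001 0.785] n [-0.785 -0.001  0.619]
look [ 4.26284e+02  2.40954e+02 -1.71000e-01  1.20349e+02  4.98910e+01]
f False
grip 48.28 [426.6 241.1  21.3] 66.8917
21.28800906346309
carry 48.83 72.075
```

View pics/c6.png

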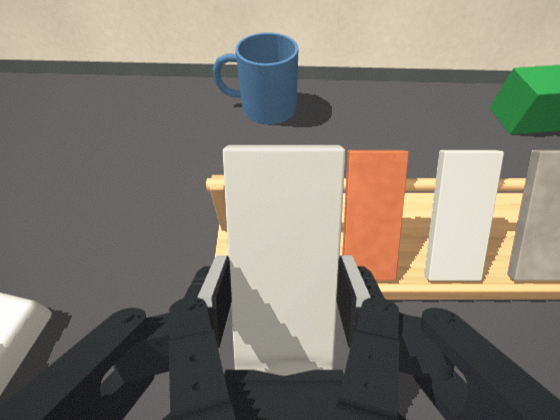

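```bash
python3 - <<'E'
from pp import *
place(160,15.3)
release(160,"r6")
bot.move_to([500,-15,300],quat(down(-np.pi/2+0.04)))
c,st=snap("wrist","w7"); [lean_pose(c,st,k,40) for k in(-160,-80,0,80,160)]
snap("scene","s7")
E
```

```text
grip 48.51
touch True dz [ 0.3 -0.  -0.3] [-0.8  0.8  5. ]
clock 75.4833
lean size 101.5 51.2 stand c [ -12.9 -159.8   54.3] slope 52.0 l [0.616 0.001 0.788] n [-0.788  0.01   0.616]
lean size 102.2 50.1 stand c [-13.5 -79.7  53.9] slope 51.8 l [0.619 0.002 0.786] n [-0.786  0.003  0.619]
lean size 102.3 50.1 stand c [-13.4   0.1  54.1] slope 51.8 l [ 0.619 -0.001  0.785] n [-0.785 -0.     0.619]
lean size 102.8 49.7 stand c [-13.5  79.6  54.1] slope 51.8 l [ 0.618 -0.005  0.786] n [-0.786 -0.001  0.618]
lean size 102.5 51.3 stand c [-13.7 159.9  53.8] slope 51.8 l [ 0.619 -0.001  0.785] n [-0.785 -0.004  0.619]
```

View pics/w7.png

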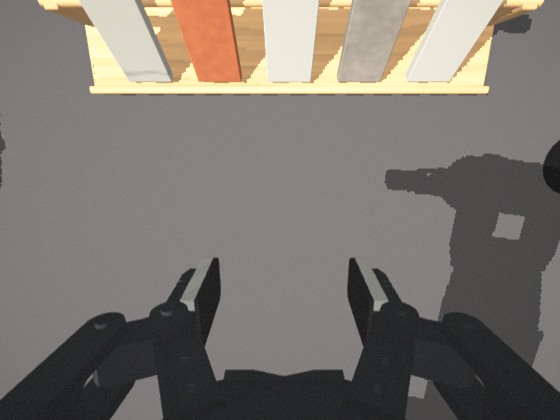

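```bash
python3 - <<'E'
from push import *
push(-1,(516.2,418.3),tag="pB")
E
python3 -c "
import cv2,numpy as np
a=[cv2.resize(cv2.imread(f'pics/pB_{k}.png')[y:y+120,x:x+130],None,fx=3,fy=3) for k,x,y in(('s',350,240),('s2',350,240),('t',60,180))]
cv2.imwrite('pics/pB.png',cv2.resize(np.hstack(a),(800,246)))"
```

```text
dF [0.53 4.56 0.62] pos [ 0.6  3.5 93.1]
86.3917
```

View pics/pB.png

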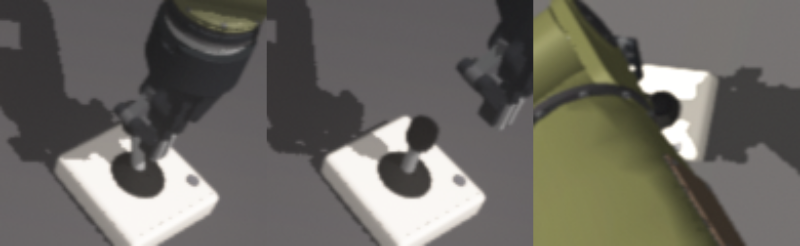

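View pics/pB_s2.png

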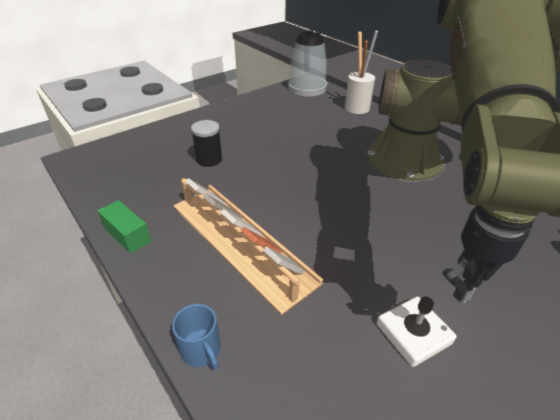

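```bash
python3 - <<'E'
from pp import *
bot.move_to([540,-15,330],quat(down(-np.pi/2+0.04)))
c,st=snap("wrist","w8"); [lean_pose(c,st,k,40) for k in(-160,-80,0,80,160)]
print(bot.read_state()["clock"])
E
```

```text
lean size 119.8 51.0 stand c [  -6.5 -159.7   62.4] slope 51.8 l [ 0.619 -0.002  0.786] n [-0.786  0.008  0.619]
lean size 122.8 50.1 stand c [ -7.4 -79.8  61.5] slope 51.6 l [0.621 0.001 0.784] n [-0.784  0.005  0.621]
lean size 122.6 50.0 stand c [-7.3  0.1 61.7] slope 51.6 l [ 0.622 -0.     0.783] n [-0.783  0.001  0.622]
lean size 120.2 49.9 stand c [-6.9 79.7 62.2] slope 51.7 l [ 0.62  -0.     0.785] n [-0.785 -0.004  0.62 ]
lean size 120.2 50.6 stand c [ -7.  159.7  62.1] slope 51.5 l [ 0.622 -0.004  0.783] n [-0.783 -0.007  0.622]
88.3083
```

View pics/w8.png

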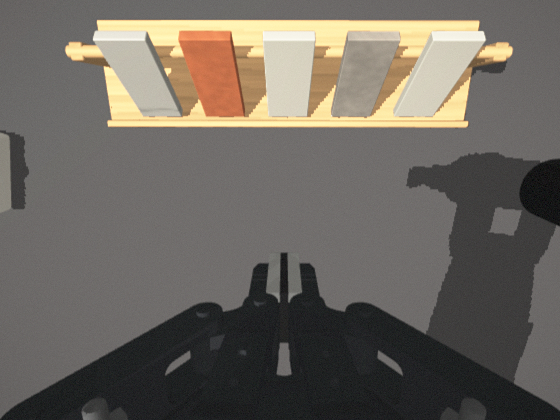

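All five tiles stand side by side and the gripper is clear, so I'm handing the job in.

```bash
python3 -c "
from rig import bot
bot.finish_job()"
```

```text
the job is handed in; nothing more can be done
```

The job is handed in at about 88 s on the robot's clock. The camera was turned away first, all five tiles now lean in the stand, and the camera was then turned back to them.

- **First push:** I held the stick over to the side away from the stand for about 2 s, with a contact force of 3.9 N (roughly 0.39 rad). It sprang back to centre.
- **Tiles:** All five stand about 80 mm apart, so none overlap. The last wrist view showed each with its foot behind the lip and its back on the rail, sloping about 52 degrees.
- **A tile knocked aside:** The first tile was found turned about 29 degrees in the stand while the arm was fetching the second. I put the second in another slot, then regripped the first and set it straight.
- **Second push:** With all five standing, I held the stick towards the stand for about 2 s, with 4.6 N (roughly 0.45 rad). It also sprang back. A final look afterwards showed the tiles unmoved.

The stick angles come from the contact force. The arm hid the knob from the top camera in both pushes, and partly hid it from the scene camera in the second. The arm never worked near the canister, and in the last scene picture it stood where it began.

The cameras disagreed by about 3 to 5 mm, so I used the wrist camera's positions. The final view put the tile middles 1 to 3 mm from where they were set, which is within camera error.

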